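# Open the balcony drip valve by one turn

## Robot

A 6-joint arm with a two-finger parallel gripper is mounted at the origin on the work surface. World frame = base frame: x ahead of the robot, y to its left, z up, the work surface at z = 0. Lengths are in m, angles in degrees, forces in N, time in s.
With the tool pointing down it reaches from about 0.4 to 0.825 m from the base axis. Payload 7 kg.
Tool frame: the origin (TCP) lies at the very end of the fingers, on their centre line; the grasp point (between the pads) lies 19 mm behind it (r.hold_point_z is the distance from the TCP to the grasp point, in m); x points along the fingers, y is the direction in which the jaws open and shut, and the axes are right-handed (so a half turn about x gives the same grasp; the last joint's range is limited). The gripper opens to 88 mm and grips with 3 to 60 N. Pads are 19 mm wide; open, the fingers measure 130 mm over their backs; the gripper's body (78 mm by 193 mm) begins 47 mm behind the grasp point.
Start: joints at [-54.54, 20.546, 0.682, 0, -70.136, -16.507], TCP at [0.219, -0.638, 0.227] pointing down, gripper open.
Joint ranges: [-176.03, 176.03], [-82.01, 121.73], [-58.28, 71.71], [-173.87, 95.51], [-174.79, -0.11], [-173.66, 173.66]. Speed limits (degrees/s): [136.94, 136.94, 172.46, 180, 180, 180].

## Interface

Orientations are given as [roll, pitch, yaw] about the fixed x, y, z axes, in that order (R = Rz(yaw) Ry(pitch) Rx(roll)).
In Python, from plant import r gives the robot as it stands. The module is installed in compiled form; this text tells all that it offers.
- The arm moves only by the shell command python3 -m creep 'ROWS' [FORCE]. ROWS is JSON, a list of rows, each a list of 7 numbers: the turn, a rotation vector about the tool's x, y, z in rad, then the shift along the tool's x, y, z in cm, then the opening in per cent of the stroke, from 0 (shut) to 100 (fully open). In form: [[rx, ry, rz, x, y, z, fingers], ...]. A call has 1 to 8 rows; each row shifts and turns the commanded pose from where the row before left it, along the tool's axes as they then stand; what a row does not reach is not made up. A row lasts 1/10 s, in which the tool goes at most 50 mm and 8.59 degrees, less where a joint would pass 70% of its speed; a pose out of reach is approached as far as the arm can. A call is refused whole if a number of a shift passes 5 or a number of a turn 0.15, either way. A call with a gripper value outside its range is refused whole. The fingers move at their own pace and stop on an object; FORCE is the grip in N (left out, the last holds). Time passes only in rows, so rows that do not move let the fingers close. It gives the time, the measured TCP pose, the force and the opening at its end, in the units of the state.
- r.get_state(): the state, without advancing time (a new reading comes with each control period).
- r.capture(name): name is "scene" or "side" or "wrist"; returns (picture, depth): 480x640x3 uint8, blue, green, red; 480x640 float32, m along the optical axis (not along the pixel's ray), 0 where there is no reading.
- r.camera_info(name): a dict with "fovy" (degrees; the focal length in pixels is half the picture's height over the tangent of half this angle, whatever the lens; pixels are square), "cx", "cy" (the principal point, pixels), "dist_coeffs" ([k1, k2, p1, p2, k3] as OpenCV has them; the pictures are not rectified), "camera_from_world" (4x4, takes a point from world to camera coordinates). Camera axes: x right, y down, z forward; pixel columns grow to the right and rows downward; lengths in m; the calibration is good to about 2 mm. A picture is of the moment at which its call begins: read the wrist's pose just before it. camera_info takes no time and is no camera call; for the wrist camera it gives the pose at the moment of the call.
- r.close_job(): hands the job in, once; it reports no verdict.
Trained networks look in the newest picture that a camera, given by its name, has taken for a name from the list of things; names that differ only in an ending like _2 or _b are one class to them, and where a whole thing is asked for, a point or a joint stands for the part that bears it (a point fixed in the world has none). Each returns a list of dicts, best first, with "score" (0 to 1); they miss things now and then, are a little off and sometimes report something else, mostly with a low value. They report only what shows in the picture. A call takes as long as a camera call.
- r.look_for(query, camera): "rect" ([left, top, right, bottom] in pixels, round what is visible of it).
- r.masks_of(query, camera): "pixels" (480x640 bool, what is visible of it) and "rect" ([left, top, right, bottom] in pixels, round what is visible of it).
The state is a dict: "time_s": time; "joints": joint angles; "qd": joint speeds; "joint_torque": joint torques, N m; "tcp_pos": TCP position; "eef_rot": TCP orientation; "contact_force": force on the tool from outside, world axes, zero at the start; "moment": the same for the moment, N m; "gripper_width": finger opening in m.
Only numpy, scipy, OpenCV 4.12 (cv2) and the standard library are available. Lean on these libraries where they do the work, as an engineer would, in place of code of your own. Each camera call takes 0.05 s, during which the arm holds its last target. There are 200 camera calls.

## Task

Open the drip-line valve by exactly one full turn: with the fingers, push its blue hand wheel round by the upright yellow handle, anticlockwise as seen from above, until the handle is back beside the red tab where it began. Only push, gently: do not grip the handle or turn the wheel the wrong way, and leave everything else on the bench, including the lamp's switch, as it is. Let go and stand clear at the end.

Things in the scene. Friction and masses are not known exactly. Their poses are not given: they have to be found in the camera images.
- manifold: Drip-line valve block, bolted down: dark steel foot 130 x 100 x 10 mm, grey pipe 200 mm long (its axis 48 mm up, along the body's y), brass valve body. Origin at the centre of the foot's underside, z up. A thin index arm runs from the valve under the wheel along the body's +x and ends in a red tab just outside the rim.
- wheel_centre (a point): Centre of the blue hand wheel, on its vertical axis, 112 mm above the bench, level with the middle of the rim. The wheel: rim circle of radius 65 mm to the middle of a 12 mm round bar (rim top 118 mm above the bench), four level spokes, hub nut top 124 mm above the bench.
- index_tab (a point): Top centre of the fixed red index tab (30 x 16 x 5 mm), 96 mm from the wheel's axis along the manifold's +x, 113 mm above the bench. It shows where the handle began and must end.
- crank_grip: Upright yellow round handle on the wheel's rim, a sleeve that can spin on its own pin with slight friction (so its yaw means nothing), 18 mm in diameter, from 120 to 168 mm above the bench, standing 65 mm from the wheel's axis. Origin on the handle's axis at the middle of the rim, 112 mm above the bench; z up.
- grip_top (a point): Centre of the top of the yellow handle, 168 mm above the bench.
- valve_wheel (a joint): Angle of the hand wheel, rad. 0 at the start, with the handle beside the red tab; grows anticlockwise as seen from above; 6.283 is one full turn. Stops at -0.9 and 7.6. Even stiff friction, about 0.13 N m (about 2 N at the handle): it stays where it is left, with no spring or click.
- saucer: Terracotta saucer, 144 mm across, 22 mm high, loose; origin under its centre. Leave alone.
- rake_tweezers: Stainless combination tool, tweezers at one end (+x) and a small three-tooth rake at the other, 210 mm long, 9 mm high, lying loose; origin near its middle. Leave alone.
- mesh_square: Grey plastic mesh square, 108 x 108 x 4 mm, loose; origin under its centre. Leave alone.
- step_stool: Small aluminium step stool, 200 x 300 x 200 mm, standing loose; origin under its centre. Leave alone.
- spray_jar: Clear jar with a green cap, 70 mm across, 120 mm high, loose; origin under its centre. Leave alone.
- lamp: Green lamp, fixed, 130 mm base, about 360 mm high; origin under its base. Leave alone.
- lamp_toggle (a joint): Toggle switch on the lamp's base, rad: 0 off (as it starts), 0.8 on. Leave alone.
- potted_shrub: Small shrub in a terracotta pot, fixed, 140 mm across, 210 mm high; origin under its centre.

How it is judged:
By the outcome, as a careful person would: the job done as asked, in the order asked, and still so for the second after the job is handed in, with the robot touching nothing.
It also fails if it takes over 64 s, if anything falls off the work surface, if the arm or the gripper's body presses on something with over 40 N, if the wrist force passes 120 N, or if a joint passes its speed limit or range.

## Working session

There is one attempt and no reset: what is moved stays moved. The work goes in short steps, Python scripts to look and compute and a shell command to move; the robot and the scene stay as the last step left them, time stands still between calls to the robot, and variables do not carry over. Pictures are saved under pics/ and viewed, about 8 in all and at most 12, crops included, and the job is handed in when it is done.

```bash
mkdir -p pics; cat > h.py <<'E'
import numpy as np,cv2
from plant import r
def cam(n):
    i=r.camera_info(n);f=240/np.tan(np.radians(i['fovy'])/2)
    return np.array([[f,0,i['cx']],[0,f,i['cy']],[0,0,1.]]),np.array(i['dist_coeffs'],float),np.array(i['camera_from_world'])
def cloud(n,depth,mask,c=None):
    K,D,T=c or cam(n);v,u=np.nonzero(mask&(depth>0));
    p=cv2.undistortPoints(np.stack([u,v],1).astype(float)[:,None],K,D)[:,0]
    z=depth[v,u];P=np.c_[p*z[:,None],z]
    return (P-T[:3,3])@T[:3,:3]
E
python3 - <<'E'
from h import *
print(r.get_state())
ims=[]
for n in ['scene','side']:
    im,d=r.capture(n);np.savez(f'{n}.npz',im=im,d=d)
    for q in ['crank_grip','index_tab','valve_wheel','manifold']:
        for m in r.masks_of(q,n)[:2]:
            P=cloud(n,d,m['pixels'])
            if len(P):print(n,q,round(m['score'],2),np.round(m['rect']),np.round(np.median(P,0),3),np.round(np.percentile(P,[3,97],axis=0),3).tolist())
    cv2.imwrite(f'pics/{n}.png',im)
E
```

```text
{'time_s': 0.0, 'joints': array([-5.45396421e+01,  2.05902003e+01,  6.34990663e-01, -2.00454531e-02,
       -7.01347169e+01, -1.65080681e+01]), 'qd': array([-0.04194429, -0.07796813,  0.02268311,  0.03250288,  0.00581601,
       -0.12291532]), 'joint_torque': array([ 4.10064797e-05, -5.82729757e+01,  2.93056798e+01,  6.99726015e+00,
        7.00436009e-03, -1.58500002e-04]), 'tcp_pos': array([ 0.2190652 , -0.63796366,  0.22564609]), 'eef_rot': array([ 94.67446015,  89.90811963, 113.61992357]), 'contact_force': array([ 0.80670133, -0.08474008,  0.50510722]), 'moment': array([-0.03504307, -0.01027654,  0.00701164]), 'gripper_width': 0.0878293379100164}
scene crank_grip 0.48 [299. 211. 304. 222.] [0.478 0.057 0.148] [[0.469, 0.053, 0.13], [0.483, 0.062, 0.172]]
scene crank_grip 0.35 [284. 315. 346. 392.] [ 0.733 -0.288  0.093] [[0.664, -0.334, 0.019], [0.78, -0.235, 0.207]]
scene index_tab 0.57 [293. 212. 346. 281.] [0.544 0.042 0.064] [[0.444, -0.041, 0.004], [0.6, 0.133, 0.126]]
scene valve_wheel 0.79 [291. 211. 344. 252.] [0.535 0.053 0.118] [[0.47, -0.015, 0.012], [0.603, 0.118, 0.161]]
scene manifold 0.98 [287. 207. 344. 282.] [0.541 0.046 0.064] [[0.438, -0.042, 0.001], [0.6, 0.187, 0.131]]
scene manifold 0.35 [343. 100. 437. 210.] [0.555 0.501 0.2  ] [[0.439, 0.385, 0.007], [0.643, 0.674, 0.204]]
side crank_grip 0.52 [323. 249. 330. 266.] [0.469 0.069 0.147] [[0.465, 0.055, 0.119], [0.478, 0.074, 0.168]]
side index_tab 0.65 [269. 238. 346. 312.] [0.523 0.068 0.062] [[0.445, -0.06, -0.001], [0.612, 0.148, 0.141]]
side valve_wheel 0.85 [277. 236. 337. 274.] [0.53  0.062 0.116] [[0.467, -0.029, 0.001], [0.619, 0.121, 0.164]]
side manifold 0.62 [274. 237. 341. 314.] [0.52  0.069 0.063] [[0.447, -0.032, 0.003], [0.596, 0.148, 0.144]]
```

View pics/scene.png

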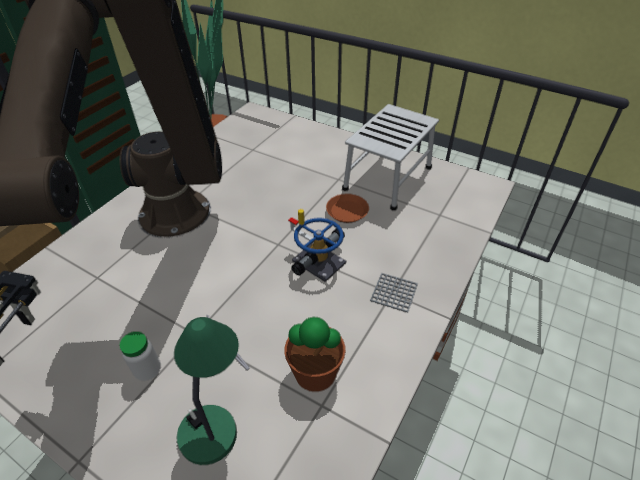

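View pics/side.png

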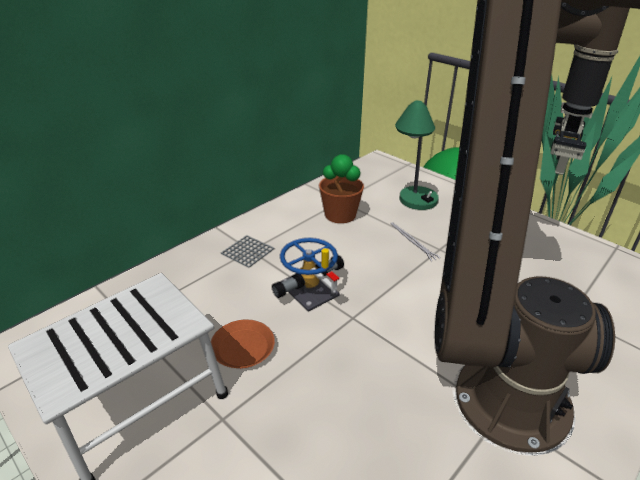

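The scene view shows the wheel at about (318,235), the yellow handle at (301,215) and the red tab at (293,221). The side view has them at (308,257), (325,258) and (333,276). The handle starts on the robot's side of the wheel. Next I'll fit positions by colour and get the tool yaw.

```bash
cat >> h.py <<'E'
def colours(n,im,d,box,c=None):
    hsv=cv2.cvtColor(im,cv2.COLOR_BGR2HSV);H,S,V=[hsv[...,i] for i in range(3)]
    B=np.zeros(H.shape,bool);B[box[1]:box[3],box[0]:box[2]]=1;out={}
    for k,m in dict(blue=(H>100)&(H<125)&(S>120)&(V>40),yellow=(H>20)&(H<35)&(S>170)&(V>120),red=((H<6)|(H>174))&(S>180)&(V>120)).items():
        out[k]=cloud(n,d,m&B,c)
    return out
def report(o):
    b=o['blue'];b=b[(b[:,2]>.1)&(b[:,2]<.13)]
    from scipy.optimize import least_squares
    c=b[:,:2].mean(0)
    if len(b)>20:
        for _ in range(5):
            q=np.linalg.norm(b[:,:2]-c,axis=1);s=b[(q>.05)&(q<.08)]
            c=least_squares(lambda x:np.linalg.norm(s[:,:2]-x,axis=1)-.065,c,loss='soft_l1',f_scale=.003).x
        print('wheel c',c.round(4),'z',np.percentile(s[:,2],[50,95]).round(4),len(s))
    for k in('yellow','red'):
        p=o[k];p=p[p[:,2]>.10]
        if len(p):print(k,np.median(p,0).round(4),p.min(0).round(3),p.max(0).round(3),len(p),'angle',np.degrees(np.arctan2(*(np.median(p,0)[:2]-c)[::-1])).round(1))
    return c
E
python3 - <<'E'
from h import *
for n,b in [('scene',(280,200,350,285)),('side',(265,230,350,315))]:
    z=np.load(n+'.npz');print(n);report(colours(n,z['im'],z['d'],b))
from scipy.spatial.transform import Rotation as R
s=r.get_state();print(R.from_euler('xyz',s['eef_rot'],degrees=True).as_matrix().round(3))
E
```

```text
scene
wheel c [0.5392 0.0488] z [0.1175 0.121 ] 430
yellow [0.4754 0.0585 0.1691] [0.47  0.054 0.166] [0.482 0.064 0.172] 14 angle 171.3
red [0.4435 0.0657 0.1136] [0.43  0.059 0.111] [0.458 0.073 0.118] 29 angle 170.0
side
wheel c [0.5341 0.0567] z [0.1156 0.119 ] 514
yellow [0.4686 0.0695 0.1489] [0.463 0.059 0.121] [0.478 0.074 0.17 ] 112 angle 168.9
red [0.441  0.0715 0.1123] [0.427 0.061 0.108] [0.456 0.081 0.116] 57 angle 171.0
[[-0.    -0.325  0.946]
 [ 0.     0.946  0.325]
 [-1.     0.    -0.   ]]
```

```bash
python3 - <<'E'
from h import *
for n in ['scene','side']:
    z=np.load(n+'.npz')
    for q in ['lamp','spray_jar','potted_shrub','step_stool','saucer']:
        for m in r.masks_of(q,n)[:1]:
            P=cloud(n,z['d'],m['pixels']);P=P[P[:,2]<.45]
            if len(P):print(n,q,round(m['score'],2),np.round(np.percentile(P,[2,98],axis=0),3).tolist())
from scipy.spatial.transform import Rotation as R
s=r.get_state();M=R.from_euler('xyz',s['eef_rot'],degrees=True).as_matrix()
for g in [(.3,-.42,.26),(.48,.105,.24)]: print((M.T@(np.array(g)-s['tcp_pos'])*100).round(1))
E
```

```text
scene spray_jar 0.94 [[0.332, -0.509, 0.008], [0.389, -0.449, 0.123]]
scene potted_shrub 0.8 [[0.662, -0.335, 0.019], [0.782, -0.235, 0.208]]
scene step_stool 0.83 [[0.438, 0.384, -0.001], [0.643, 0.673, 0.205]]
scene saucer 0.83 [[0.439, 0.234, 0.003], [0.563, 0.362, 0.025]]
side lamp 0.69 [[0.533, -1.061, -0.03], [0.938, -0.405, 0.348]]
side spray_jar 0.56 [[0.435, 0.398, 0.036], [0.634, 0.684, 0.202]]
side potted_shrub 0.94 [[0.656, -0.331, 0.001], [0.784, -0.202, 0.201]]
side step_stool 0.8 [[0.436, 0.4, 0.044], [0.632, 0.684, 0.202]]
side saucer 0.97 [[0.439, 0.232, 0.002], [0.565, 0.356, 0.022]]
[-3.3 18.  14.7]
[-1.3 61.8 48.8]
```

```bash
python3 -m creep '[[0,0,0,-0.5,2,1.6,0],[0,0,0,-0.5,3.4,2.7,0],[0,0,0,-0.3,3.4,2.7,0],[0,0,0,0,3.4,2.7,0],[0,0,0,0,3.4,2.7,0],[0,0,0,0,3.4,2.7,0],[0,0,0,0,3.4,2.7,0],[0,0,0,0,3.4,2.7,0]]' 5
python3 -m creep '[[0,0,0,0,3.4,2.7,0],[0,0,0,0,3.4,2.7,0],[0,0,0,0,3.4,2.7,0],[0,0,0,0,3.4,2.7,0],[0,0,0,0,3.4,2.7,0],[0,0,0,0,3.4,2.7,0],[0,0,0,0,3.4,2.7,0],[0,0,0,0,3.4,2.7,0]]'
python3 -m creep '[[0,0,0,0,3.4,2.7,0],[0,0,0,0,3.4,2.7,0],[0,0,0,0,1.5,1.3,0],[-0.14,0,0,0,0,0,0],[-0.14,0,0,0,0,0,0],[-0.14,0,0,0,0,0,0],[-0.14,0,0,0,0,0,0],[-0.14,0,0,0,0,0,0]]'
python3 -m creep '[[-0.14,0,0,0,0,0,0],[-0.14,0,0,0,0,0,0],[-0.085,0,0,0,0,0,0],[0,0,0,0,0,0,0],[0,0,0,0,0,0,0]]'
cat >> h.py <<'E'
from scipy.spatial.transform import Rotation as R
def tool():
    s=r.get_state();M=R.from_euler('xyz',s['eef_rot'],degrees=True).as_matrix()
    return s,M
def show(c,th=None):
    s,M=tool();p=s['tcp_pos'][:2]-c
    print('t',round(s['time_s'],2),'tcp',s['tcp_pos'].round(4),'beta',np.degrees(np.arctan2(M[1,1],M[0,1])).round(1),'j',s['joints'].round(1),'F',s['contact_force'].round(1),'w',round(s['gripper_width'],3))
    print('rel centre in tool y,z cm',(M.T@np.r_[p,0]*100).round(2)[1:],'tilt',M[2,0].round(4))
    return s,M
E
python3 - <<'E'
from h import *
show(np.array([.537,.053]))
c=cam('wrist');im,d=r.capture('wrist');np.savez('w.npz',im=im,d=d)
report(colours('wrist',im,d,(0,0,640,480),c));cv2.imwrite('pics/w1.png',im)
E
```

```text
time_s: 1.8
tcp_pos: [0.3296, -0.3263, 0.2399]
eef_rot: [-41.0, 89.9, -22.0]
contact_force: [0.8, 1.5, 0.2]
gripper_width: 0.0293
time_s: 2.6
tcp_pos: [0.4455, 0.0015, 0.2401]
eef_rot: [2.8, 89.9, 21.8]
contact_force: [0.5, -0.5, -1.5]
gripper_width: 0.0005
time_s: 3.4
tcp_pos: [0.4816, 0.0996, 0.2396]
eef_rot: [3.8, 90.0, 63.2]
contact_force: [0.8, -0.2, -0.7]
gripper_width: 0.0007
time_s: 3.9
tcp_pos: [0.4816, 0.0997, 0.2396]
eef_rot: [-36.5, 90.0, 43.4]
contact_force: [-0.6, -0.1, 0.7]
gripper_width: 0.0002
t 3.9 tcp [0.4816 0.0997 0.2396] beta 169.8 j [ 34.6   2.5 -20.6  -0.  -66.9 -44.8] F [-0.6 -0.1  0.7] w 0.0
rel centre in tool y,z cm [6.28 3.61] tilt -1.0
wheel c [0.5361 0.0512] z [0.1181 0.1197] 6111
yellow [0.4734 0.0611 0.1687] [0.466 0.054 0.166] [0.481 0.07  0.171] 443 angle 171.0
red [0.4432 0.0666 0.1139] [0.429 0.058 0.112] [0.458 0.075 0.116] 576 angle 170.6
```

View pics/w1.png

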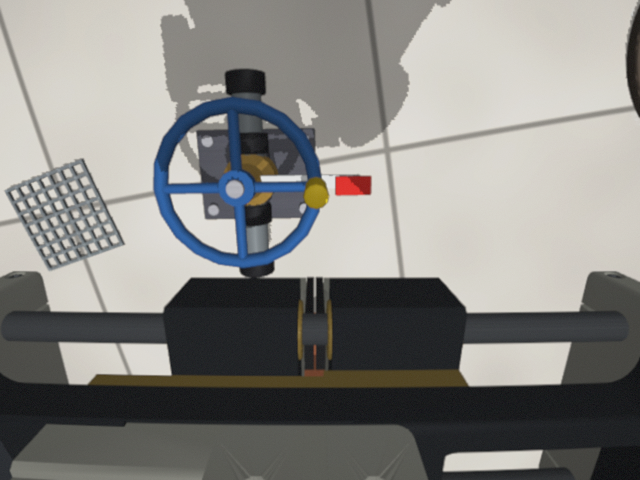

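The wrist view shows the wheel at (237,187), the handle at (316,193) and the tab at (353,185). The shut fingers are on the handle's +y side at column 315, with a clear gap. I'll lower them there and start pushing gently.

```bash
python3 -m creep '[[0,0,0,2.6,0.1,0,0],[0,0,0,2.6,0.1,0,0],[0,0,0,2.6,0,0,0],[0,0,0,2.7,0,0,0],[0,0,0,0,0,0,0]]'
python3 -c "
from h import *;show(np.array([.5365,.052]))"
python3 -m creep '[[0,0,0,0,0,-0.4,0],[0,0,0,0,0,-0.4,0],[0,0,0,0,0,-0.3,0],[0,0,0,0,0,-0.3,0],[0,0,0,0,0,0,0]]'
python3 -c "
from h import *;show(np.array([.5365,.052]))"
```

```text
time_s: 4.45
tcp_pos: [0.4775, 0.099, 0.1316]
eef_rot: [127.2, 89.6, -152.9]
contact_force: [-0.1, -0.0, -0.4]
gripper_width: 0.0008
t 4.45 tcp [0.4775 0.099  0.1316] beta 169.8 j [ 34.8   8.1 -29.8  -0.1 -52.5 -45. ] F [-0.1 -0.  -0.4] w 0.001
rel centre in tool y,z cm [6.64 3.59] tilt -1.0
time_s: 4.95
tcp_pos: [0.4774, 0.0861, 0.1352]
eef_rot: [-47.0, 89.9, 32.9]
contact_force: [-0.8, -0.1, 0.5]
gripper_width: 0.0005
t 4.95 tcp [0.4774 0.0861 0.1352] beta 169.9 j [ 33.5   7.4 -30.1   0.  -52.4 -43.6] F [-0.8 -0.1  0.5] w 0.001
rel centre in tool y,z cm [6.42 2.33] tilt -1.0
```

```bash
python3 -m creep '[[-0.04,0,0,0,0.1,-0.26,0],[-0.08,0,0,0,0.18,-0.52,0],[-0.08,0,0,0,0.18,-0.52,0],[-0.08,0,0,0,0.18,-0.52,0],[-0.08,0,0,0,0.18,-0.52,0],[-0.08,0,0,0,0.18,-0.52,0],[-0.04,0,0,0,0.09,-0.26,0],[0,0,0,0,0,0,0]]'
python3 - <<'E'
from h import *
show(np.array([.5365,.052]))
c=cam('wrist');im,d=r.capture('wrist');report(colours('wrist',im,d,(0,0,640,480),c))
im,d=r.capture('side');report(colours('side',im,d,(265,230,350,315)))
im,d=r.capture('scene');report(colours('scene',im,d,(280,200,350,285)))
E
```

```text
time_s: 5.75
tcp_pos: [0.4679, 0.0555, 0.135]
eef_rot: [-75.7, 89.9, 31.8]
contact_force: [-0.3, 1.5, -0.8]
gripper_width: 0.0007
t 5.75 tcp [0.4679 0.0555 0.135 ] beta -162.5 j [ 30.8   6.  -31.7  -0.  -52.1 -13.3] F [-0.3  1.5 -0.8] w 0.001
rel centre in tool y,z cm [6.44 2.39] tilt -1.0Traceback (most recent call last):
  File "<stdin>", line 3, in <module>
  File "h.py", line 15, in colours
    out[k]=cloud(n,d,m&B,c)
           ~~~~~^^^^^^^^^^^
  File "h.py", line 8, in cloud
    p=cv2.undistortPoints(np.stack([u,v],1).astype(float)[:,None],K,D)[:,0]
      ~~~~~~~~~~~~~~~~~~~^^^^^^^^^^^^^^^^^^^^^^^^^^^^^^^^^^^^^^^^^^^^^
cv2.error: OpenCV(4.12.0) /io/opencv/modules/calib3d/src/undistort.dispatch.cpp:347: error: (-215:Assertion failed) CV_IS_MAT(_src) && CV_IS_MAT(_dst) && (_src->rows == 1 || _src->cols == 1) && (_dst->rows == 1 || _dst->cols == 1) && _src->cols + _src->rows - 1 == _dst->rows + _dst->cols - 1 && (CV_MAT_TYPE(_src->type) == CV_32FC2 || CV_MAT_TYPE(_src->type) == CV_64FC2) && (CV_MAT_TYPE(_dst->type) == CV_32FC2 || CV_MAT_TYPE(_dst->type) == CV_64FC2) in function 'cvUndistortPointsInternal'
```

```bash
sed -i 's/    p=cv2.undistortPoints/    if not len(u): return np.zeros((0,3))\n    p=cv2.undistortPoints/' h.py
cat > look.py <<'E'
from h import *
c0=np.array([.5365,.052]);show(c0)
for n,b in [('wrist',(0,0,640,480)),('side',(265,230,350,315)),('scene',(280,200,350,285))]:
    c=cam(n);im,d=r.capture(n);o=colours(n,im,d,b,c);p=o['yellow'];p=p[p[:,2]>.1]
    cv2.imwrite(f'pics/{n}_{r.get_state()["time_s"]:.2f}.png',im)
    if len(p):
        t=p[p[:,2]>p[:,2].max()-.008];m=(t.min(0)+t.max(0))/2;q=m[:2]-c0
        print(n,len(p),len(t),'top',m.round(4),'r',np.linalg.norm(q).round(4),'angle',np.degrees(np.arctan2(q[1],q[0])).round(1)%360)
E
python3 look.py
```

```text
t 5.8 tcp [0.4678 0.0555 0.135 ] beta -162.6 j [ 30.8   6.  -31.7   0.  -52.1 -13.4] F [1.5 1.1 0.5] w 0.0
rel centre in tool y,z cm [6.45 2.39] tilt -1.0
wrist 1059 6 top [0.4823 0.0206 0.2096] r 0.0626 angle 210.1
scene 10 10 top [0.475  0.0346 0.1693] r 0.0639 angle 195.8
```

The scene camera puts the handle at 196°, so it has moved about 25° anticlockwise and is in contact at 1–2 N. I'll carry on with the same push.

```bash
python3 -m creep '[[-0.05,0,0,0,0.1,-0.33,0],[-0.1,0,0,0,0.2,-0.655,0],[-0.1,0,0,0,0.2,-0.655,0],[-0.1,0,0,0,0.2,-0.655,0],[-0.1,0,0,0,0.2,-0.655,0],[-0.1,0,0,0,0.2,-0.655,0],[-0.1,0,0,0,0.2,-0.655,0],[-0.1,0,0,0,0.2,-0.655,0]]'
python3 -m creep '[[-0.1,0,0,0,0.2,-0.655,0],[-0.1,0,0,0,0.2,-0.655,0],[-0.1,0,0,0,0.2,-0.655,0],[-0.1,0,0,0,0.2,-0.655,0],[-0.05,0,0,0,0.1,-0.33,0],[0,0,0,0,0,0,0]]'
python3 look.py
```

```text
time_s: 6.75
tcp_pos: [0.4831, 0.0075, 0.1344]
eef_rot: [38.7, 89.9, -170.6]
contact_force: [-1.9, 2.2, 1.5]
gripper_width: 0.0004
time_s: 7.35
tcp_pos: [0.5078, -0.0108, 0.1341]
eef_rot: [25.6, 89.9, -158.2]
contact_force: [-1.2, -0.2, 0.1]
gripper_width: 0.0002
t 7.35 tcp [ 0.5078 -0.0108  0.1341] beta -93.8 j [ 21.    9.7 -27.4   0.  -53.   65.2] F [-1.2 -0.2  0.1] w 0.0
rel centre in tool y,z cm [6.46 2.44] tilt -1.0
wrist 997 6 top [ 0.5441 -0.014   0.2088] r 0.0664 angle 276.6
scene 10 10 top [ 0.5287 -0.0155  0.1701] r 0.068 angle 263.4
```

```bash
python3 -m creep '[[-0.05,0,0,0,0.1,-0.33,0],[-0.1,0,0,0,0.2,-0.66,0],[-0.1,0,0,0,0.2,-0.66,0],[-0.1,0,0,0,0.2,-0.66,0],[-0.1,0,0,0,0.2,-0.66,0],[-0.1,0,0,0,0.2,-0.66,0],[-0.1,0,0,0,0.2,-0.66,0],[-0.1,0,0,0,0.2,-0.66,0]]'
python3 -m creep '[[-0.1,0,0,0,0.2,-0.66,0],[-0.1,0,0,0,0.2,-0.66,0],[-0.1,0,0,0,0.2,-0.66,0],[-0.1,0,0,0,0.2,-0.66,0],[-0.1,0,0,0,0.2,-0.66,0],[-0.05,0,0,0,0.1,-0.33,0],[0,0,0,0,0,0,0]]'
python3 look.py
```

```text
time_s: 8.3
tcp_pos: [0.5585, -0.0125, 0.1343]
eef_rot: [-8.7, 89.9, -149.4]
contact_force: [-1.3, -3.4, -1.4]
gripper_width: 0.0007
time_s: 9.0
tcp_pos: [0.5898, 0.01, 0.1344]
eef_rot: [56.7, 90.0, -52.5]
contact_force: [0.6, -0.7, -0.9]
gripper_width: 0.0003
t 9.0 tcp [0.5898 0.01   0.1344] beta -19.3 j [ 20.   16.9 -17.5   0.  -55.6 140.8] F [ 0.6 -0.7 -0.9] w 0.0
rel centre in tool y,z cm [6.42 2.2 ] tilt -1.0
wrist 1154 8 top [0.6058 0.0428 0.2088] r 0.0699 angle 352.4
side 6 3 top [0.5903 0.0341 0.1489] r 0.0567 angle 341.6
```

```bash
python3 -m creep '[[0,0,0,0,0,0.7,0],[0,0,0,0,0,1,0],[0,0,0,0,0,0.5,0],[0,0,0,-2,0,0,0],[0,0,0,-3,0,0,0],[0,0,0,-2.5,0,0,0],[0,0,0,0,0,0,0]]'
python3 -m creep '[[0.149,0,0,0,0,0,0],[0.149,0,0,0,0,0,0],[0.149,0,0,0,0,0,0],[0.149,0,0,0,0,0,0],[0.149,0,0,0,0,0,0],[0.149,0,0,0,0,0,0],[0.149,0,0,0,0,0,0],[0.149,0,0,0,0,0,0]]'
python3 -m creep '[[0.149,0,0,0,0,0,0],[0.149,0,0,0,0,0,0],[0.149,0,0,0,0,0,0],[0.149,0,0,0,0,0,0],[0.149,0,0,0,0,0,0],[0.149,0,0,0,0,0,0],[0.149,0,0,0,0,0,0],[0.149,0,0,0,0,0,0]]'
python3 -m creep '[[0.149,0,0,0,0,0,0],[0.149,0,0,0,0,0,0],[0.149,0,0,0,0,0,0],[0.149,0,0,0,0,0,0],[0.149,0,0,0,0,0,0],[0,0,0,0,0,0,0]]'
python3 look.py
```

```text
time_s: 9.85
tcp_pos: [0.5842, -0.0115, 0.2137]
eef_rot: [117.6, 89.6, 8.3]
contact_force: [0.7, 0.8, 0.2]
gripper_width: 0.0004
time_s: 10.65
tcp_pos: [0.5818, -0.0116, 0.209]
eef_rot: [-2.4, 90.0, 179.6]
contact_force: [-0.0, 0.7, -0.1]
gripper_width: 0.0006
time_s: 11.45
tcp_pos: [0.5819, -0.0115, 0.209]
eef_rot: [60.3, 90.0, 174.0]
contact_force: [1.3, -1.1, -0.8]
gripper_width: 0.0006
time_s: 12.05
tcp_pos: [0.5819, -0.0115, 0.2091]
eef_rot: [104.8, 90.0, 176.1]
contact_force: [0.0, -0.9, 0.7]
gripper_width: 0.0007
t 12.05 tcp [ 0.5819 -0.0115  0.2091] beta 161.3 j [ 18.1  12.6 -12.8  -0.  -64.6 -36.8] F [ 0.  -0.9  0.7] w 0.001
rel centre in tool y,z cm [-6.34 -4.56] tilt -1.0
side 42 12 top [0.5934 0.0345 0.1465] r 0.0595 angle 342.9
scene 8 8 top [0.5998 0.0264 0.1674] r 0.0682 angle 338.0
```

```bash
python3 -m creep '[[0,0,0,2.5,-0.1,0,0],[0,0,0,3,0,0,0],[0,0,0,2,0,0,0],[0,0,0,0,0,0.5,0],[0,0,0,0,0,0.6,0],[0,0,0,0,0,0.6,0],[0,0,0,0,0,0,0]]'
python3 -m creep '[[-0.05,0,0,0,-0.1,0.33,0],[-0.1,0,0,0,-0.2,0.66,0],[-0.1,0,0,0,-0.2,0.66,0],[-0.1,0,0,0,-0.2,0.66,0],[-0.1,0,0,0,-0.2,0.66,0],[-0.1,0,0,0,-0.2,0.66,0],[-0.05,0,0,0,-0.1,0.33,0],[0,0,0,0,0,0,0]]'
python3 look.py
```

```text
time_s: 12.9
tcp_pos: [0.5899, 0.0058, 0.1359]
eef_rot: [-56.7, 89.9, 14.8]
contact_force: [-0.2, -1.4, 0.4]
gripper_width: 0.0005
time_s: 13.7
tcp_pos: [0.6039, 0.0433, 0.1356]
eef_rot: [-93.7, 89.9, 12.2]
contact_force: [-0.3, 0.2, 0.5]
gripper_width: 0.0006
t 13.7 tcp [0.6039 0.0433 0.1356] beta -164.1 j [ 22.6  18.2 -15.5   0.  -56.2  -6.7] F [-0.3  0.2  0.5] w 0.001
rel centre in tool y,z cm [-6.25 -2.68] tilt -1.0
wrist 156 17 top [0.6101 0.0203 0.2286] r 0.0801 angle 336.7
side 40 12 top [0.5952 0.0681 0.1615] r 0.0609 angle 15.3
```

```bash
python3 -m creep '[[-0.05,0,0,0,-0.15,0.35,0],[-0.1,0,0,0,-0.22,0.67,0],[-0.1,0,0,0,-0.22,0.66,0],[-0.1,0,0,0,-0.22,0.66,0],[-0.1,0,0,0,-0.22,0.66,0],[-0.1,0,0,0,-0.21,0.66,0],[-0.1,0,0,0,-0.21,0.66,0],[-0.1,0,0,0,-0.21,0.66,0]]'
python3 -m creep '[[-0.1,0,0,0,-0.21,0.66,0],[-0.1,0,0,0,-0.21,0.66,0],[-0.1,0,0,0,-0.21,0.66,0],[-0.1,0,0,0,-0.21,0.66,0],[-0.1,0,0,0,-0.21,0.66,0],[-0.1,0,0,0,-0.21,0.66,0],[-0.05,0,0,0,-0.1,0.33,0],[0,0,0,0,0,0,0]]'
python3 look.py
```

```text
time_s: 14.65
tcp_pos: [0.5894, 0.0918, 0.1349]
eef_rot: [-167.1, 90.0, -18.1]
contact_force: [1.3, -0.9, 0.4]
gripper_width: 0.001
time_s: 15.45
tcp_pos: [0.5519, 0.1161, 0.135]
eef_rot: [-150.8, 90.0, 35.2]
contact_force: [0.3, 0.1, 0.6]
gripper_width: 0.0008
t 15.45 tcp [0.5519 0.1161 0.135 ] beta -84.0 j [ 31.8  14.6 -20.7  -0.  -54.7  64.3] F [0.3 0.1 0.6] w 0.001
rel centre in tool y,z cm [-6.21 -2.21] tilt -1.0
wrist 160 17 top [0.5743 0.1182 0.2279] r 0.0762 angle 60.3
side 21 21 top [0.5277 0.1185 0.1666] r 0.0671 angle 97.5
```

```bash
python3 -m creep '[[-0.05,0,0,0,-0.15,0.32,0],[-0.1,0,0,0,-0.22,0.64,0],[-0.1,0,0,0,-0.22,0.64,0],[-0.1,0,0,0,-0.22,0.64,0],[-0.1,0,0,0,-0.22,0.64,0],[-0.1,0,0,0,-0.21,0.64,0],[-0.1,0,0,0,-0.21,0.64,0],[-0.1,0,0,0,-0.21,0.64,0]]'
python3 -m creep '[[-0.1,0,0,0,-0.21,0.65,0],[-0.1,0,0,0,-0.21,0.65,0],[-0.1,0,0,0,-0.21,0.65,0],[-0.05,0,0,0,-0.1,0.33,0],[0,0,0,0,0,0,0]]'
python3 look.py
```

```text
time_s: 16.4
tcp_pos: [0.5035, 0.1114, 0.1348]
eef_rot: [151.5, 89.9, 20.6]
contact_force: [2.8, 0.6, -0.9]
gripper_width: 0.0002
time_s: 16.9
tcp_pos: [0.4846, 0.0963, 0.1348]
eef_rot: [141.6, 89.9, 30.6]
contact_force: [1.1, 1.0, -0.4]
gripper_width: 0.0003
t 16.9 tcp [0.4846 0.0963 0.1348] beta -21.0 j [ 34.1   8.3 -29.1   0.  -52.6 124.9] F [ 1.1  1.  -0.4] w 0.0
rel centre in tool y,z cm [-6.44 -2.27] tilt -1.0
wrist 111 111 top [0.4763 0.0763 0.1688] r 0.0649 angle 158.0
scene 9 9 top [0.4796 0.074  0.1698] r 0.0611 angle 158.9
```

```bash
python3 -m creep '[[-0.04,0,0,0,-0.08,0.26,0],[-0.06,0,0,0,-0.12,0.4,0],[-0.05,0,0,0,-0.1,0.33,0],[-0.02,0,0,0,-0.04,0.13,0],[0,0,0,0,0,0,0],[0,0,0,0,0,0,0]]'
python3 - <<'E'
from h import *
c0=np.array([.5365,.052]);show(c0)
# same measure at start and now, scene + wrist
z=np.load('w.npz');K,D,_=cam('wrist')
def top(o):
    for k,lo in(('yellow',.163),('red',.105)):
        p=o[k];p=p[(p[:,2]>lo)&(p[:,2]<.175)]
        if len(p):
            m=(np.percentile(p,2,axis=0)+np.percentile(p,98,axis=0))/2;q=m[:2]-c0;print(k,len(p),m.round(4),(np.degrees(np.arctan2(q[1],q[0]))%360).round(1))
c=cam('wrist');im,d=r.capture('wrist');top(colours('wrist',im,d,(0,0,640,480),c));cv2.imwrite('pics/we.png',im)
z=np.load('scene.npz');print('scene start');top(colours('scene',z['im'],z['d'],(280,200,350,285)))
im,d=r.capture('scene');print('scene now');top(colours('scene',im,d,(280,200,350,285)))
E
```

```text
time_s: 17.65
tcp_pos: [0.4779, 0.0869, 0.1346]
eef_rot: [118.6, 90.0, 17.3]
contact_force: [0.9, 1.7, 1.3]
gripper_width: 0.0002
t 17.65 tcp [0.4779 0.0869 0.1346] beta -11.3 j [ 33.6   7.5 -30.    0.  -52.4 135.1] F [0.9 1.7 1.3] w 0.0
rel centre in tool y,z cm [-6.43 -2.27] tilt -1.0
yellow 111 [0.473  0.0658 0.169 ] 167.7
scene start
yellow 14 [0.4758 0.059  0.1692] 173.4
red 29 [0.4446 0.0659 0.1142] 171.4
scene now
yellow 10 [0.4751 0.0646 0.1685] 168.4
```

View pics/we.png

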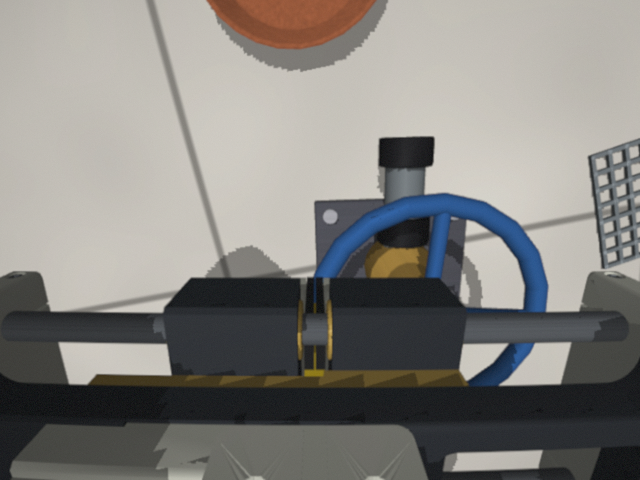

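The wrist view shows the fingers at column 315 hiding the handle, with a sliver of yellow at (313,373). It's about 3° short. I'll back off, rise and look at it in the open.

```bash
python3 -m creep '[[0,0,0,0,0,-0.8,0],[0,0,0,0,0,-1.2,0],[0,0,0,-2.5,0,0,0],[0,0,0,-4,0,0,0],[0,0,0,-4,0,0,0],[0,0,0,0,0,4,0],[0,0,0,0,0,4,0],[0,0,0,0,0,2,0]]'
python3 -m creep '[[0,0,0,0,0,0,0],[0,0,0,0,0,0,0],[0,0,0,0,0,0,0]]'
cat > fin.py <<'E'
from h import *
show(np.array([.5365,.052]))
z=np.load('w.npz');c=cam('wrist');im,d=r.capture('wrist');o=colours('wrist',im,d,(0,0,640,480),c);report(o)
def top(k,lo,hi):
    p=o[k];p=p[(p[:,2]>lo)&(p[:,2]<hi)];(x,y),rad=cv2.minEnclosingCircle(p[:,:2].astype(np.float32)*1000);print(k,x,y,rad);return np.array([x,y])/1000
y=top('yellow',.164,.175);t=top('red',.11,.12)
for c0 in([.5365,.052],[.5361,.0512]):
    a=[np.degrees(np.arctan2(*(q-c0)[::-1])) for q in(y,t)];print(c0,np.round(a,2),'short by',round(a[1]-a[0],2))
cv2.imwrite('pics/fin%.1f.png'%r.get_state()['time_s'],im)
E
python3 fin.py; ls pics
```

```text
time_s: 18.55
tcp_pos: [0.4612, 0.0071, 0.2397]
eef_rot: [-72.9, 90.0, -174.1]
contact_force: [0.1, -0.2, -0.7]
gripper_width: 0.0006
time_s: 18.85
tcp_pos: [0.4623, 0.009, 0.2394]
eef_rot: [-57.3, 90.0, -158.4]
contact_force: [0.7, 0.4, -0.3]
gripper_width: 0.0006
t 18.85 tcp [0.4623 0.009  0.2394] beta -11.2 j [ 25.6  -0.5 -23.7  -0.  -66.8 143.2] F [ 0.7  0.4 -0.3] w 0.001
rel centre in tool y,z cm [-6.44  5.66] tilt -1.0
wheel c [0.5361 0.0517] z [0.1181 0.1197] 6608
yellow [0.4747 0.0675 0.1688] [0.467 0.059 0.166] [0.483 0.076 0.171] 500 angle 165.5
red [0.4432 0.0671 0.1139] [0.429 0.059 0.111] [0.458 0.076 0.116] 601 angle 170.5
yellow 474.4285583496094 67.50968933105469 8.460731506347656
red 443.0538024902344 67.157470703125 15.049275398254395
[0.5365, 0.052] [165.97 170.79] short by 4.82
[0.5361, 0.0512] [165.19 170.27] short by 5.08
fin18.9.png
scene.png
scene_12.20.png
scene_13.85.png
scene_15.60.png
scene_17.05.png
scene_5.95.png
scene_7.50.png
scene_9.15.png
side.png
side_12.15.png
side_13.80.png
side_15.55.png
side_17.00.png
side_5.90.png
side_7.45.png
side_9.10.png
w1.png
we.png
wrist_12.10.png
wrist_13.75.png
wrist_15.50.png
wrist_16.95.png
wrist_5.85.png
wrist_7.40.png
wrist_9.05.png
```

Measured in the open, it's 5° (about 5.6 mm) short. I'll go back behind the handle and push the rest.

```bash
python3 -m creep '[[0,0,0,0,0,-3,0],[0,0,0,0,0,-4,0],[0,0,0,0,0,-3,0],[0,0,0,4,0,0,0],[0,0,0,4,0,0,0],[0,0,0,2.5,0,0,0],[0,0,0,0,0,0,0],[0,0,0,0,0,0,0]]'
python3 -c "
from h import *;show(np.array([.5365,.052]))"
```

```text
time_s: 19.7
tcp_pos: [0.4819, 0.1069, 0.1349]
eef_rot: [-12.2, 89.9, -113.3]
contact_force: [0.8, 0.2, 0.4]
gripper_width: 0.0005
t 19.7 tcp [0.4819 0.1069 0.1349] beta -11.1 j [ 35.4   8.3 -29.1   0.  -52.7 133.4] F [0.8 0.2 0.4] w 0.001
rel centre in tool y,z cm [-6.42 -4.33] tilt -1.0
```

```bash
python3 -m creep '[[0,0,0,0,0,0.7,0],[0,0,0,0,0,0.8,0],[0,0,0,0,0,0.5,0],[0,0,0,0,0,0.3,0],[0,0,0,0,0,0.2,0],[0,0,0,0,0,0.1,0],[0,0,0,0,0,0,0],[0,0,0,0,0,0,0]]'
python3 -c "
from h import *;show(np.array([.5365,.052]))"
```

```text
time_s: 20.5
tcp_pos: [0.4768, 0.0809, 0.1347]
eef_rot: [104.5, 90.0, 3.3]
contact_force: [1.7, 0.3, 1.3]
gripper_width: 0.0006
t 20.5 tcp [0.4768 0.0809 0.1347] beta -11.2 j [ 33.    7.3 -30.3   0.  -52.4 135.8] F [1.7 0.3 1.3] w 0.001
rel centre in tool y,z cm [-6.42 -1.68] tilt -1.0
```

Target depth reached (−1.68 cm measured, −1.71 wanted). I'll back off, rise and check.

```bash
python3 -m creep '[[0,0,0,0,0,-0.8,0],[0,0,0,0,0,-1.4,0],[0,0,0,-2.5,0,0,0],[0,0,0,-4,0,0,0],[0,0,0,-4,0,0,0],[0,0,0,0,0,4,0],[0,0,0,0,0,4,0],[0,0,0,0,0,2,0]]'
python3 -m creep '[[0,0,0,0,0,0,0],[0,0,0,0,0,0,0],[0,0,0,0,0,0,0]]'
python3 fin.py; cp pics/fin21* pics/last.png
```

```text
time_s: 21.3
tcp_pos: [0.4604, 0.0033, 0.2396]
eef_rot: [-72.0, 90.0, -173.2]
contact_force: [1.2, 0.4, 0.7]
gripper_width: 0.0005
time_s: 21.6
tcp_pos: [0.4615, 0.0051, 0.2394]
eef_rot: [-62.9, 90.0, -164.1]
contact_force: [0.1, -0.6, 0.0]
gripper_width: 0.0005
t 21.6 tcp [0.4615 0.0051 0.2394] beta -11.2 j [ 25.2  -0.6 -23.8  -0.  -66.8 143.6] F [ 0.1 -0.6  0. ] w 0.0
rel centre in tool y,z cm [-6.45  6.05] tilt -1.0
wheel c [0.5361 0.0515] z [0.118  0.1197] 6676
yellow [0.4735 0.0619 0.1687] [0.465 0.053 0.166] [0.481 0.07  0.171] 509 angle 170.6
red [0.4434 0.0672 0.1139] [0.428 0.058 0.112] [0.458 0.076 0.116] 609 angle 170.4
yellow 473.4381103515625 61.82152557373047 8.648099899291992
red 443.1492919921875 66.9898910522461 14.8347749710083
[0.5365, 0.052] [171.15 170.88] short by -0.27
[0.5361, 0.0512] [170.38 170.36] short by -0.02
```

View pics/last.png

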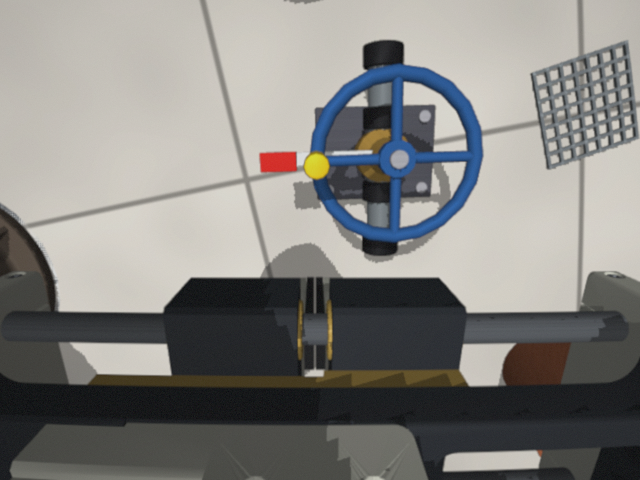

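The handle (316,165), tab (278,162) and hub (398,158) are in line, and the fingers are clear. I'll rise a little more and hand in.

```bash
python3 -m creep '[[0,0,0,-2,0,0,0],[0,0,0,-2,0,0,0],[0,0,0,-1,0,0,0],[0,0,0,0,0,0,0],[0,0,0,0,0,0,0],[0,0,0,0,0,0,0]]'; python3 -c "
from plant import r
print(r.close_job())"
```

```text
time_s: 22.25
tcp_pos: [0.4608, 0.0044, 0.2885]
eef_rot: [-66.2, 89.9, -167.4]
contact_force: [-0.1, -0.1, -1.2]
gripper_width: 0.0007
the job is handed in; nothing more can be done
None
```

I pushed the wheel one full turn anticlockwise with the shut fingers and handed the job in at 22.3 s. The push took three stages: about 170°, a lift and half-turn of the tool to regrip from behind, then about 185°, then a final 5° correction.

- **Final angle:** the last wrist measurement put the handle at 170.4–171.2° and the red tab at 170.4–170.9°. They agree within about 0.3°. At the start the handle was about 171° and the tab about 170.6°.
- **Forces:** readings at the end of each move stayed under about 4 N. I did not see the values in between.
- **Standing clear:** the gripper ended with its tip 289 mm above the bench, touching nothing.
- **Disagreements:** angles read while the fingers partly hid the handle were 2–3° off the later open view. That open view is what showed the turn was 5° short. The static cameras also differed by up to 8 mm on the wheel centre, so I relied on the wrist view.
- **Not re-measured:** I did not check the positions of the loose objects or the lamp switch at the end. The arm was planned to pass well clear of them.

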